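# Clear the blending bench: bottle, samples and used ware each to its place

### The arm

A 6-joint arm with a two-finger parallel gripper is mounted at the origin on the work surface; the furniture and walls round the work are solid. World frame = base frame: x ahead of the robot, y to its left, z up, the work surface at z = 0. Lengths are in m, angles in rad, forces in N, time in s.
With the tool pointing down it reaches from about 0.3 to 0.875 m from the base axis. Payload 6.4 kg.
Tool frame: the origin (TCP) lies between the finger pads; the fingertips stand 8 mm ahead of it and the grasp point (between the pads) lies 11 mm behind it (ctrl.finger_overhang is the distance from the TCP to the fingertips, in m); z points along the fingers, y is the line along which they close (so a half turn about z gives the same grasp; the last joint's range is limited). The gripper opens to 85 mm and grips with 20 to 120 N. Pads are 22 mm wide; open, the fingers measure 114 mm over their backs; the gripper's body (76 mm by 85 mm) begins 54 mm behind the grasp point. The pads swing forward as they close: fully open they stand 13 mm farther back than shut.
Start: joints at [-1.482, 0.181, 1.607, -0, 1.354, -0.206], TCP at [0.167, -0.55, 0.239] pointing down, gripper open.
Joint ranges: [-2.99, 2.99], [-0.89, 2.07], [0.3, 2.58], [-1.14, 4.28], [0, 2.63], [-3.12, 3.12]. Speed limits (rad/s): [2.57, 2.57, 3.01, 3.14, 3.14, 3.14].

### API

Orientations are given as a unit quaternion [w, x, y, z].
In Python, from bench import ctrl, camera gives the robot as it stands.
- The arm moves only by the shell command python3 -m pendant 'ROWS' [OPENING]. ROWS is JSON, a list of rows, each a list of 6 numbers: the shift along the world's x, y, z normalised to -1 to 1, where 1 is 200 mm, then the turn, a rotation vector about the world's x, y, z normalised to -1 to 1, where 1 is pi/2 rad. In form: [[dx, dy, dz, rx, ry, rz], ...]. A call has exactly 10 rows; each row shifts and turns the commanded pose from where the row before left it; what a row does not reach is not made up. A row lasts 1/8 s, in which the tool goes at most 62.5 mm and 10.7 degrees, less where a joint would pass 70% of its speed; a pose out of reach is approached as far as the arm can. A call with a number of a shift or a turn outside -1 to 1 is refused whole. A call with a gripper value outside its range is refused whole. OPENING is the opening, from -1 (shut) to 1 (fully open), set as the call begins (- or left out, the last holds). The fingers move at their own pace and stop on an object; the grip force is fixed at half the most. Time passes only in rows, so rows that do not move let the fingers close, or fill a call up. It gives the time, the measured TCP pose, the force, the opening and the grip force at its end, in the units of the state.
- ctrl.get_obs(): the state, without advancing time (a new reading comes with each control period).
- camera(name): name is "scene" or "top" or "wrist"; returns a dict with "color" (384x512x3 uint8, blue, green, red), "fx", "fy", "cx", "cy" (pixels), "xyz" and "rotation" of the camera in the world; the wrist camera has in their place "hand_eye" (4x4, takes a point from camera to tool coordinates, whose origin is the TCP and whose axes are the flange's). Camera axes: x right, y down, z forward; pixel columns grow to the right and rows downward; lengths in m; the calibration is good to about 2 mm. A picture is of the moment at which its call begins: read the wrist's pose just before it. There is no depth.
- ctrl.hand_in(): hands the job in; it is judged then, once.
The state is a dict: "time_s": time; "q": joint angles; "dq": joint speeds; "joint_efforts": joint torques, N m; "eef_pos": TCP position; "eef_rot": TCP orientation; "wrist_force": force on the tool from outside, world axes, zero at the start; "torque": the same for the moment, N m; "opening": opening from 0.0 (shut) to 1.0 (fully open); "grasp_force": force on a finger pad.
Only numpy, scipy, OpenCV 4.12 (cv2) and the standard library are available. Lean on these libraries where they do the work, as an engineer would, in place of code of your own. Each camera call takes 0.05 s, during which the arm holds its last target. There are 200 camera calls.

### The job

The blend is finished, so clear the bench by kind: stand the loose dropper bottle back in the empty middle compartment of the wooden bottle carrier, stand the gold-capped and the black-capped atomisers upright in the two empty cells of the blue sample rack (either way round), and set the used beaker upright and lay the tweezers flat in the steel wash-up tray, side by side. Do not knock over the two bottles already in the carrier, and never let the beaker tip over.

Things in the scene. Friction and masses are not known exactly. Their poses are not given: they have to be found in the camera images.
- bottle_mid (a point): Loose amber dropper bottle with black collar and rubber bulb, the only bottle standing on the bench outside the carrier, 38 mm diameter, 102 mm tall: body 38 mm wide from 0 to 67 mm above its underside, collar and bulb 20 mm wide above. The point is on its axis half-way up, 51 mm above its underside; z is up its axis. Grip round the body at this point. About 60 g.
- gold_atomiser_mid (a point): Glass atomiser with a gold cap, standing on the bench, 80 mm tall: glass 18 mm diameter up to 52 mm, cap 16 mm diameter from 52 to 80 mm above its underside. The point is on its axis half-way up, 40 mm above its underside; z is up its axis. Best gripped by the cap. About 20 g.
- black_atomiser_mid (a point): Glass atomiser with a black cap, the same size and shape as the gold-capped one (80 mm tall, glass 18 mm, cap 16 mm diameter from 52 to 80 mm above its underside). The point is on its axis half-way up, 40 mm above its underside; z is up its axis.
- beaker_mid (a point): Small clear beaker with a little pale blend in it, standing on the bench, 55 mm tall: wall 40 mm diameter, flaring to a 46 mm rim in the top 7 mm. The point is on its axis half-way up, 27.5 mm above its underside; z is up its axis. Grip round the wall. About 40 g.
- tweezers_mid (a point): Steel tweezers lying on the bench on edge, 118 mm long, about 14 mm wide at the middle, 10 mm high (a dark blue and black marker pen of like size lies elsewhere and has no part in the job). The point is at their middle, 5 mm above their underside; y runs along their length, x across, z up. Grip across x at the middle.
- carrier: Dark wooden bottle carrier, 64 mm (its x) by 184 mm (its y) by 33 mm high, with three open square compartments in a row along y, each 56 mm by 56 mm inside, centred at y = -60, 0 and +60 mm; partitions 4 mm thick. Compartment floor 8 mm above the origin. The outer two already hold bottles, the middle one (y = 0) is empty. Origin: centre of its underside. Fixed.
- rack: Blue plastic sample rack, 44 mm (its x) by 124 mm (its y) by 37 mm high on a slightly wider foot, with three open square cells in a row along y, each 36 mm by 36 mm inside, centred at y = -40, 0 and +40 mm. Cell floor 8 mm above the origin. The cell at y = -40 mm already holds a silver-capped atomiser, 80 mm tall; those at y = 0 and y = +40 mm are empty. Origin: centre of its underside. Fixed.
- wash_tray: Shallow stainless steel wash-up tray, 116 mm (its x) by 156 mm (its y), on short rubber feet, rim 18 mm above the bench, walls 3 mm (inside 110 by 150 mm), inner floor 8 mm above the origin; empty. Origin: centre of its underside. Fixed.
- bottle_left_mid (a point): Amber dropper bottle already standing in the carrier's compartment at y = +60 mm, same size as the loose one (38 mm diameter, 102 mm tall). The point is half-way up its axis; z is up.
- bottle_right_mid (a point): Amber dropper bottle already standing in the carrier's compartment at y = -60 mm, same size as the loose one. The point is half-way up its axis; z is up.

How it is judged:
At the end, for the whole second after the job is handed in: On the floors, at rest: bottle in the carrier's middle compartment (axis within 13 mm of centre), the other two in theirs; both atomisers in the rack's empty cells, one each; beaker in the tray; all upright within 7 degrees. Tweezers level within 4 degrees in the tray, middle under 21 mm up (x of bottle_mid in the frame of carrier between -0.013 and 0.013 m and y of bottle_mid in the frame of carrier between -0.013 and 0.013 m and z of bottle_mid in the frame of carrier between 0.048 and 0.067 m and angle between each of bottle_mid, gold_atomiser_mid, black_atomiser_mid, beaker_mid, bottle_left_mid, bottle_right_mid's own z axis and vertical below 0.12 rad and x of gold_atomiser_mid in the frame of rack between -0.013 and 0.013 m and y of gold_atomiser_mid in the frame of rack between -0.013 and 0.053 m and z of gold_atomiser_mid in the frame of rack between 0.038 and 0.056 m and x of black_atomiser_mid in the frame of rack between -0.013 and 0.013 m and y of black_atomiser_mid in the frame of rack between -0.013 and 0.053 m and z of black_atomiser_mid in the frame of rack between 0.038 and 0.056 m and x of beaker_mid in the frame of wash_tray between -0.04 and 0.04 m and y of beaker_mid in the frame of wash_tray between -0.06 and 0.06 m and z of beaker_mid in the frame of wash_tray between 0.027 and 0.045 m and x of tweezers_mid in the frame of wash_tray between -0.055 and 0.055 m and y of tweezers_mid in the frame of wash_tray between -0.075 and 0.075 m and z of tweezers_mid in the frame of wash_tray between 0.008 and 0.021 m and angle between tweezers_mid's own y axis and vertical between 1.5 and 1.64 rad and x of bottle_left_mid in the frame of carrier between -0.013 and 0.013 m and y of bottle_left_mid in the frame of carrier between 0.047 and 0.073 m and z of bottle_left_mid in the frame of carrier between 0.048 and 0.067 m and x of bottle_right_mid in the frame of carrier between -0.013 and 0.013 m and y of bottle_right_mid in the frame of carrier between -0.073 and -0.047 m and z of bottle_right_mid in the frame of carrier between 0.048 and 0.067 m and linear speed of each of bottle, gold_atomiser, black_atomiser, beaker, tweezers below 0.02 m/s and ((y of gold_atomiser_mid in the frame of rack above 0.02 m and not (y of black_atomiser_mid in the frame of rack above 0.02 m)) or (y of black_atomiser_mid in the frame of rack above 0.02 m and not (y of gold_atomiser_mid in the frame of rack above 0.02 m)))); the robot touches nothing.
It fails at once if a bottle already in the carrier is tipped (more than 25 degrees) (angle between any of bottle_left_mid, bottle_right_mid's own z axis and vertical above 0.44 rad).
It fails at once if the beaker is tipped (more than 45 degrees) (angle between beaker_mid's own z axis and vertical above 0.785 rad).
It also fails if it takes over 134 s, if anything falls off the work surface, if the arm or the gripper's body presses on something with over 40 N, if the wrist force passes 120 N, or if a joint passes its speed limit or range.

## Working session

There is one attempt and no reset: what is moved stays moved. The work goes in short steps, Python scripts to look and compute and a shell command to move; the robot and the scene stay as the last step left them, time stands still between calls to the robot, and variables do not carry over. Pictures are saved under pics/ and viewed, at most 14 in all, crops included, and the job is handed in when it is done.

```bash
mkdir -p pics; ls
cat > h.py <<'E'
import numpy as np, cv2
from bench import ctrl, camera
def ray(c,u,v):
    d=np.array([(u-c['cx'])/c['fx'],(v-c['cy'])/c['fy'],1.]); return np.array(c['xyz']),np.array(c['R'])@d
def plane(c,u,v,z):
    o,d=ray(c,u,v); return o+d*(z-o[2])/d[2]
def get(n):
    c=camera(n)
    if n!='wrist':
        R=np.array(c['rotation'],float)
        if R.size==4:
            from scipy.spatial.transform import Rotation as Ro
            R=Ro.from_quat(R,scalar_first=True).as_matrix()
        c['R']=R
    return c
def proj(c,p):
    q=c['R'].T@(np.array(p)-np.array(c['xyz'])); return c['fx']*q[0]/q[2]+c['cx'],c['fy']*q[1]/q[2]+c['cy']
E
python3 - <<'E'
from h import *
import pickle
for n in('scene','top'):
    c=get(n); pickle.dump(c,open(n+'.pkl','wb')); print(n,c['fx'],c['cx'],c['cy'],c['xyz'],c['R'].round(3).tolist())
    cv2.imwrite(f'pics/{n}0.png',cv2.resize(c['color'],(800,600),interpolation=cv2.INTER_CUBIC))
o=ctrl.get_obs();print(o['eef_pos'],o['eef_rot'],o['opening'],o['time_s'])
E
```

```text
pics
scene 425.8875329685376 257.03891564912135 195.24346800032714 [-0.06639991  0.73939636  0.70042524] [[-0.738, -0.419, 0.53], [-0.675, 0.436, -0.595], [0.018, -0.797, -0.604]]
top 472.15617859725995 256.5677026610778 192.21819871495347 [0.26657082 0.08354347 1.4265469 ] [[-0.008, -0.987, 0.161], [-1.0, 0.011, 0.018], [-0.019, -0.161, -0.987]]
[ 0.16702723 -0.54972109  0.23850051] [-7.61845180e-04  9.89157029e-01  1.46859762e-01  4.06353234e-05] 1.0025872616282434 0.1
```

View pics/top0.png

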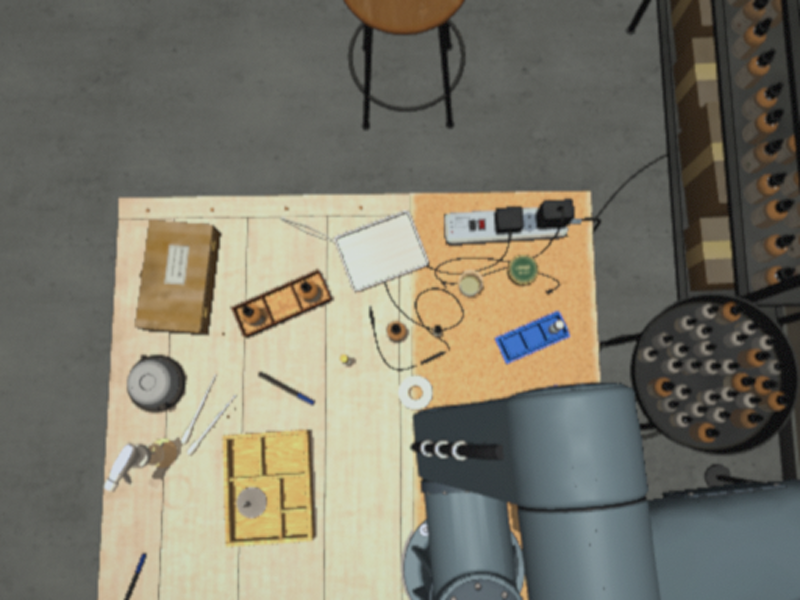

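View pics/scene0.png

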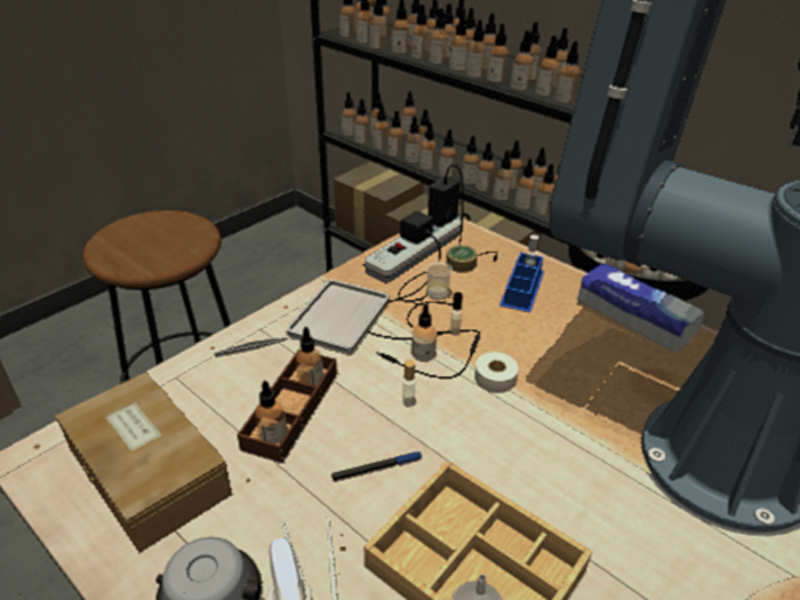

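Top view (800-px scale): loose bottle (396,330), gold (346,360), black (438,330), beaker (471,284), tweezers (310,230), tray (383,252), carrier (283,303), rack (533,337). The scene view shows the same items. I'll enlarge both for exact pixels.

Run:
```python
from h import *
import pickle
for n,(x0,y0,w,h,k) in {'top':(140,120,240,150,3.3333),'scene':(130,130,235,165,3.3333)}.items():
    c=pickle.load(open(n+'.pkl','rb')); im=c['color'][y0:y0+h,x0:x0+w]
    im=cv2.resize(im,None,fx=k,fy=k,interpolation=cv2.INTER_CUBIC)
    for i in range(0,w,20): cv2.putText(im,str(x0+i),(int(i*k),8),0,.3,(0,0,255),1); cv2.line(im,(int(i*k),10),(int(i*k),14),(0,0,255),1)
    for i in range(0,h,20): cv2.putText(im,str(y0+i),(0,int(i*k)),0,.3,(0,0,255),1)
    cv2.imwrite(f'pics/{n}1.png',im)
```

```text
(no output)
```

View pics/top1.png

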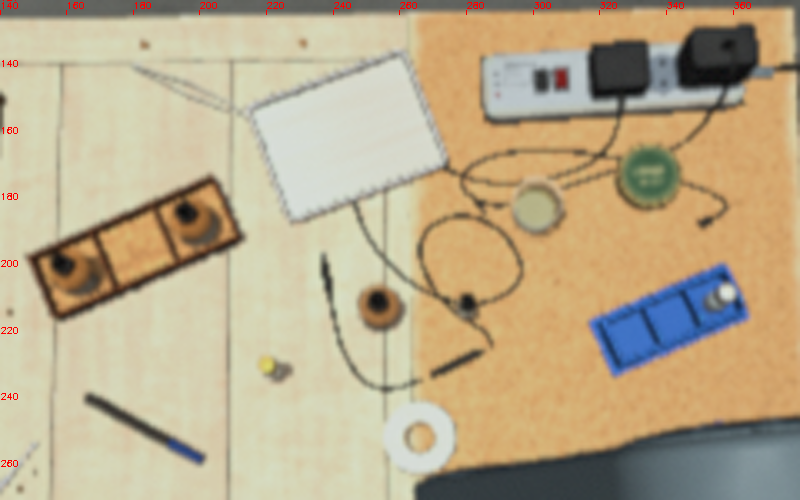

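View pics/scene1.png

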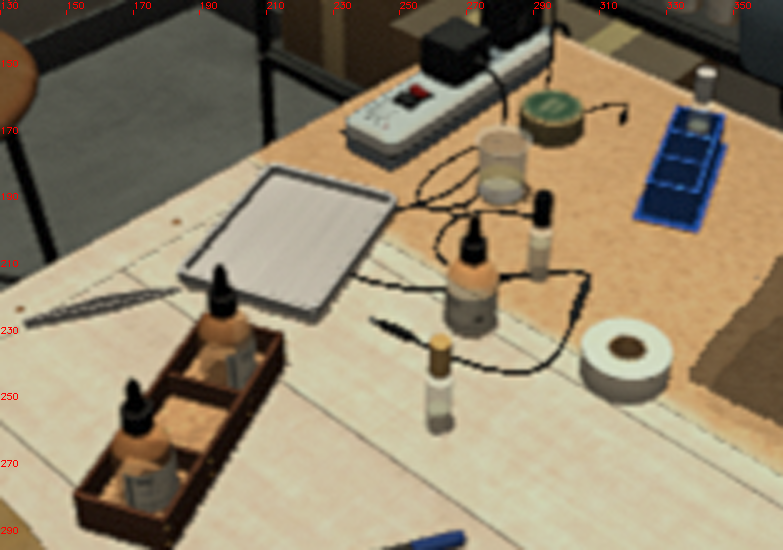

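Run:
```python
from h import *
import pickle
T=pickle.load(open('top.pkl','rb'));S=pickle.load(open('scene.pkl','rb'))
t=lambda x,y:(140+x/3.3333,120+y/3.3333); s=lambda x,y:(130+x/3.3333,130+y/3.3333)
P={'bottle':((378,300),(474,222),.102),'gold':((266,364),(441,340),.08),'black':((467,299),(543,197),.08),'beaker':((537,204),(503,137),.055),
'tw1':((131,66),(25,323),.008),'tw2':((250,115),(183,290),.008),'pl':((60,264),(134,385),.11),'pr':((186,212),(221,270),.11),'silver':((727,292),(707,72),.088)}
for k,(a,b,z) in P.items():
    A=plane(T,*t(*a),z);B=plane(S,*s(*b),z)
    o1,d1=ray(T,*t(*a));o2,d2=ray(S,*s(*b)); l=np.linalg.lstsq(np.c_[d1,-d2],o2-o1,rcond=None)[0]
    print(k,A.round(4)[:2],B.round(4)[:2],'tri',((o1+d1*l[0]+o2+d2*l[1])/2).round(4))
for k,z,cs in(('carrier',.033,[(32,257),(212,178),(242,238),(58,319)]),('rack',.037,[(592,321),(723,266),(747,315),(615,374)]),('tray',.018,[(250,107),(402,52),(447,165),(295,221)])):
    q=np.array([plane(T,*t(*c),z)[:2] for c in cs]); e=np.diff(np.r_[q,q[:1]],axis=0)
    print(k,'c',q.mean(0).round(4),'len',np.linalg.norm(e,axis=1).round(3),'ang',np.degrees(np.arctan2(e[:,1],e[:,0])).round(1))
q=np.array([plane(S,*s(*c),.018)[:2] for c in[(275,168),(396,197),(313,322),(180,275)]]);print('tray S',q.mean(0))
q=np.array([plane(S,*s(*c),.033)[:2] for c in[(78,494),(215,318),(284,340),(163,540)]]);print('carrier S',q.mean(0),q)
q=np.array([plane(S,*s(*c),.037)[:2] for c in[(677,106),(724,113),(697,228),(640,213)]]);print('rack S',q.mean(0))
```

```text
bottle [0.432  0.1167] [0.4294 0.1291] tri [0.4352 0.1183 0.0924]
gold [0.3805 0.2137] [0.3804 0.2173] tri [0.3815 0.2145 0.0773]
black [0.4348 0.0406] [0.4307 0.0482] tri [0.4359 0.0405 0.0732]
beaker [ 0.5219 -0.0235] [ 0.526  -0.0217] tri [ 0.5237 -0.0223  0.0553]
tw1 [0.6661 0.348 ] [0.6644 0.3525] tri [0.6681 0.3496 0.0036]
tw2 [0.6177 0.2365] [0.6103 0.2491] tri [ 0.6222  0.2389 -0.0055]
pl [0.4647 0.3864] [0.4641 0.3976] tri [0.4686 0.3909 0.1014]
pr [0.5083 0.2797] [0.5084 0.2912] tri [0.5127 0.2834 0.102 ]
silver [ 0.4374 -0.181 ] [ 0.4356 -0.1753] tri [ 0.4384 -0.1816  0.084 ]
carrier c [0.4903 0.3356] len [0.176 0.062 0.179 0.062] ang [ -66.4 -153.5  113.5   23.9]
rack c [ 0.4205 -0.1393] len [0.127 0.048 0.129 0.051] ang [ -67.8 -156.3  113.4   21.8]
tray c [0.5944 0.1448] len [0.149 0.114 0.148 0.115] ang [ -70.3 -159.5  109.9   21.2]
tray S [0.58856284 0.15634071]
carrier S [0.48432396 0.34632162] [[0.48202501 0.43686591]
 [0.5457856  0.27107858]
 [0.49351366 0.25325192]
 [0.41597155 0.42409006]]
rack S [ 0.41125746 -0.11896983]
```

```bash
python3 -m pendant '[[0.1,0.168,0.015,0,0,0.053],[0.1,0.168,0.015,0,0,0.053],[0.1,0.168,0.015,0,0,0.053],[0.1,0.168,0.015,0,0,0.053],[0.1,0.168,0.015,0,0,0.053],[0.1,0.168,0.015,0,0,0.053],[0.1,0.168,0.015,0,0,0.053],[0.1,0.168,0.015,0,0,0.053],[0.1,0.168,0.015,0,0,0.053],[0.1,0.168,0.015,0,0,0.053]]' 
python3 -m pendant '[[0.03,0.168,0.015,0,0,0.053],[0.03,0.168,0.015,0,0,0.053],[0.03,0.168,0.015,0,0,0.053],[0.03,0.168,0.015,0,0,0.053],[0.03,0.168,0.015,0,0,0.053],[0.03,0.168,0.015,0,0,0.053],[0.03,0.168,0.015,0,0,0.053],[0.03,0.168,0.015,0,0,0.053],[0.03,0.168,0.015,0,0,0.053],[0.03,0.168,0.015,0,0,0.053]]'
cat >> h.py <<'E'
from scipy.spatial.transform import Rotation as Ro
def wrist():
    o=ctrl.get_obs(); c=camera('wrist'); R=Ro.from_quat(o['eef_rot'],scalar_first=True).as_matrix()
    H=np.array(c['hand_eye']); c['R']=R@H[:3,:3]; c['xyz']=np.array(o['eef_pos'])+R@H[:3,3]; c['tcp']=o['eef_pos']; c['yaw']=np.degrees(np.arctan2(R[1,1],R[0,1])); return c
E
python3 - <<'E'
from h import *
import pickle
c=wrist();pickle.dump(c,open('w0.pkl','wb'));print(c['hand_eye'],c['fx'],c['xyz'],c['R'].round(3),c['tcp'],c['yaw'],ctrl.get_obs()['q'],ctrl.get_obs()['time_s'])
cv2.imwrite('pics/w0.png',cv2.resize(c['color'],(800,600)))
T=pickle.load(open('top.pkl','rb')); c=get('top');pickle.dump(c,open('top2.pkl','wb'))
E
```

```text
time_s: 1.35
eef_pos: [0.3674, -0.2129, 0.2691]
eef_rot: [-0.0, 0.845, 0.535, -0.0]
wrist_force: [0.8, -0.5, 0.6]
opening: 1.001
grasp_force: 0.0
time_s: 2.6
eef_pos: [0.4269, 0.123, 0.2991]
eef_rot: [-0.0, 0.556, 0.831, -0.0]
wrist_force: [0.5, -0.4, 1.3]
opening: 1.002
grasp_force: 0.0
[[-7.52737232e-05 -9.46368148e-01 -3.23090272e-01  8.33605704e-02]
 [ 9.99999995e-01 -5.05405520e-05 -8.49414444e-05 -3.48494585e-04]
 [ 6.40567167e-05 -3.23090276e-01  9.46368147e-01 -1.34748490e-01]
 [ 0.00000000e+00  0.00000000e+00  0.00000000e+00  1.00000000e+00]] 318.03178279020347 [0.39481732 0.1998788  0.43383902] [[ 0.924  0.362  0.123]
 [ 0.382 -0.875 -0.299]
 [-0.     0.323 -0.946]] [0.42691735 0.12296438 0.29907989] 22.453376951527424 [ 0.01702737 -0.17119797  1.83864386  0.00263805  1.4735823  -0.37993744] 2.65
```

View pics/w0.png

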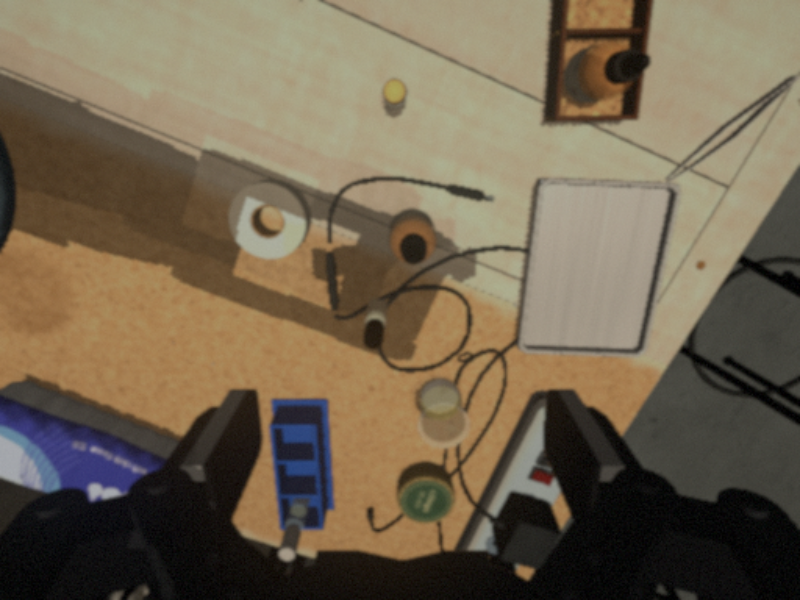

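Wrist view: bottle bulb (413,248), gold cap (395,91), black cap (373,333), beaker rim (444,428), tray corners (538,180),(676,186),(641,352),(520,348), rack lower right; the tweezers touch the tray's corner region.

Run:
```python
from h import *
import pickle
W=pickle.load(open('w0.pkl','rb'));T=pickle.load(open('top.pkl','rb'))
t=lambda x,y:(140+x/3.3333,120+y/3.3333); w=lambda x,y:(x/1.5625,y/1.5625)
for k,(p,z) in {'bottle':((413,247),.102),'gold':((395,91),.08),'black':((373,333),.08),'beaker':((444,428),.055),'bk base':((439,398),.003),'tw1':((793,80),.008),'tw2':((672,178),.008),'pr':((640,60),.11),'silver':((287,552),.088)}.items():
    print(k,plane(W,*w(*p),z).round(4)[:2])
for k,z,cs in(('tray',.018,[(538,180),(676,186),(641,352),(520,349)]),('rack',.037,[(273,401),(327,401),(324,528),(280,528)])):
    q=np.array([plane(W,*w(*c),z)[:2] for c in cs]); e=np.diff(np.r_[q,q[:1]],axis=0)
    print(k,'c',q.mean(0).round(4),'len',np.linalg.norm(e,axis=1).round(3),'ang',np.degrees(np.arctan2(e[:,1],e[:,0])).round(1))
q=np.array([plane(W,*w(*c),.033)[:2] for c in[(545,122),(637,119)]]);print('carrier -y end',q)
T2=pickle.load(open('top2.pkl','rb'))
cv2.imwrite('pics/t2.png',cv2.resize(T2['color'][120:270,140:380],(800,500),interpolation=cv2.INTER_CUBIC))
# blue rack contour in the first top image
hsv=cv2.cvtColor(T['color'],cv2.COLOR_BGR2HSV)
m=cv2.inRange(hsv,(105,120,60),(125,255,255)); n,l,st,ce=cv2.connectedComponentsWithStats(m)
for i in range(1,n):
    if st[i,4]>200:
        r=cv2.minAreaRect(np.argwhere(l==i)[:,::-1].astype(np.float32));b=cv2.boxPoints(r);q=np.array([plane(T,*p,.02)[:2] for p in b]);print(st[i],q.mean(0),r)
```

```text
bottle [0.4329 0.1277]
gold [0.3833 0.2159]
black [0.4333 0.0482]
beaker [ 0.5279 -0.024 ]
bk base [ 0.5275 -0.025 ]
tw1 [0.6686 0.3468]
tw2 [0.6216 0.2452]
pr [0.5123 0.286 ]
silver [ 0.4391 -0.1766]
tray c [0.5962 0.1493] len [0.114 0.151 0.112 0.153] ang [  20.   -69.6 -159.1  111.3]
rack c [ 0.4254 -0.1276] len [0.049 0.147 0.044 0.146] ang [  22.5  -71.5 -157.5  110.4]
carrier -y end [[0.49587978 0.24140052]
 [0.55964789 0.27008901]]
[318 200  46  32 669] [ 0.42359839 -0.14082659] ((340.35272216796875, 215.3138427734375), (16.760683059692383, 43.9509162902832), 66.57130432128906)
```

```bash
python3 -m pendant '[[0.025,0.1,0,0,0,0],[0.025,0.1,0,0,0,0],[0.025,0.1,0,0,0,0],[0.025,0.1,0,0,0,0],[0.025,0.1,0,0,0,0],[0.025,0.1,0,0,0,0],[0.025,0.1,0,0,0,0],[0.025,0.1,0,0,0,0],[0,0,0,0,0,0],[0,0,0,0,0,0]]' | head -2
python3 - <<'E'
from h import *
import pickle
c=wrist();pickle.dump(c,open('w1.pkl','wb'));print(c['tcp'],c['yaw'])
cv2.imwrite('pics/w1.png',cv2.resize(c['color'],(800,600)))
E
```

```text
time_s: 3.95
eef_pos: [0.4669, 0.2817, 0.2991]
[0.46694302 0.28171057 0.29907294] 22.313435598322986
```

View pics/w1.png

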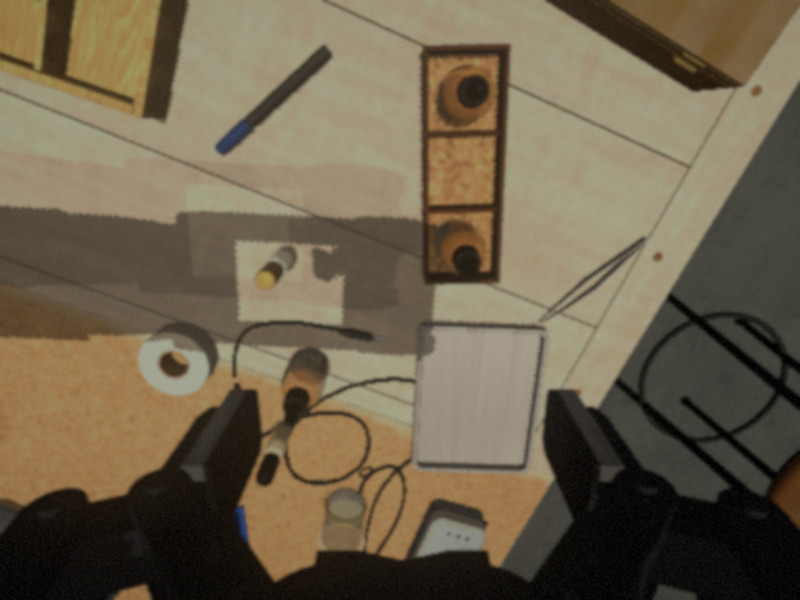

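Wrist view: carrier corners (421,47),(509,45),(498,282),(424,283), empty middle at (462,169), tray (418,324)–(525,467), tweezers (541,318)–(645,240), gold cap (267,277), bottle bulb (294,402), black cap (268,470).

Run:
```python
from h import *
import pickle
W=pickle.load(open('w1.pkl','rb'));W0=pickle.load(open('w0.pkl','rb'))
w=lambda x,y:(x/1.5625,y/1.5625)
for k,(p,z) in {'bottle':((295,402),.102),'gold':((266,279),.08),'goldbase':((288,257),.003),'black':((268,471),.08),'tw1':((645,239),.008),'tw2':((542,319),.008),'pl':((474,90),.11),'pr':((466,260),.11),'mid':((462,169),.033)}.items():
    print(k,plane(W,*w(*p),z).round(4)[:2])
for k,z,cs in(('carrier',.033,[(421,47),(509,45),(498,282),(424,283)]),('tray',.018,[(418,324),(545,327),(525,467),(415,466)])):
    q=np.array([plane(W,*w(*c),z)[:2] for c in cs]); e=np.diff(np.r_[q,q[:1]],axis=0)
    print(k,'c',q.mean(0).round(4),'len',np.linalg.norm(e,axis=1).round(3),'ang',np.degrees(np.arctan2(e[:,1],e[:,0])).round(1))
for k,a,b in(('bottle',(413,247),(295,402)),('gold',(395,91),(266,279)),('black',(373,333),(268,471))):
    o1,d1=ray(W0,*w(*a));o2,d2=ray(W,*w(*b)); l=np.linalg.lstsq(np.c_[d1,-d2],o2-o1,rcond=None)[0]
    print(k,'tri',((o1+d1*l[0]+o2+d2*l[1])/2).round(4))
```

```text
bottle [0.4364 0.1401]
gold [0.3834 0.2173]
goldbase [0.3842 0.2138]
black [0.4365 0.0523]
tw1 [0.6684 0.3495]
tw2 [0.6201 0.2482]
pl [0.4685 0.392 ]
pr [0.5085 0.2934]
mid [0.4921 0.344 ]
carrier c [0.494  0.3413] len [0.064 0.181 0.063 0.181] ang [  23.5  -66.6 -156.9  113.8]
tray c [0.5955 0.1527] len [0.115 0.153 0.111 0.154] ang [  20.9  -69.9 -158.3  111.8]
bottle tri [0.4363 0.1215 0.0736]
gold tri [0.3831 0.2161 0.0769]
black tri [0.4355 0.0431 0.0688]
```

```bash
python3 -m pendant '[[-0.0525,-0.0415,-0.0625,0,0,0],[-0.0525,-0.0415,-0.0625,0,0,0],[-0.0525,-0.0415,-0.0625,0,0,0],[-0.0525,-0.0415,-0.0625,0,0,0],[-0.0525,-0.0415,-0.0625,0,0,0],[-0.0525,-0.0415,-0.0625,0,0,0],[-0.0525,-0.0415,-0.0625,0,0,0],[-0.0525,-0.0415,-0.0625,0,0,0],[0,0,0,0,0,0],[0,0,0,0,0,0]]' | head -2
python3 - <<'E'
from h import *
import pickle
c=wrist();pickle.dump(c,open('w2.pkl','wb'));print(c['tcp'],c['yaw'])
cv2.imwrite('pics/w2.png',cv2.resize(c['color'],(800,600)))
E
```

```text
time_s: 5.25
eef_pos: [0.3838, 0.2154, 0.2001]
[0.38384798 0.21541632 0.20007199] 22.257960701391593
```

View pics/w2.png

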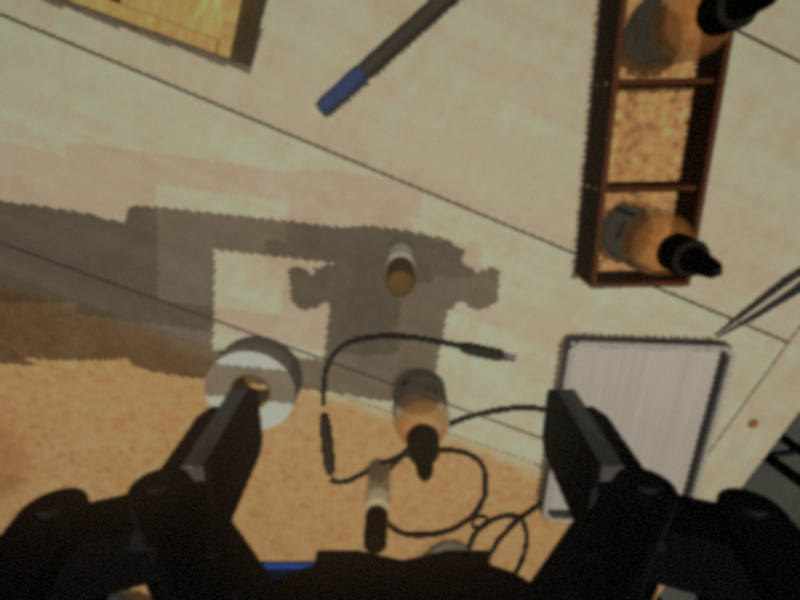

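Gold cap top at (400,278), centred between the fingers; bottle base about (418,390), black base about (380,475).

Run:
```python
from h import *
import pickle
W=pickle.load(open('w2.pkl','rb'))
for k,p,z in(('gold',(400,280),.08),('gold shoulder',(401,262),.052),('bot base',(418,391),.005),('bot collar',(424,435),.07),('bot top',(425,470),.1),('blackcap',(376,540),.08),('black neck',(377,503),.052)): print(k,plane(W,p[0]/1.5625,p[1]/1.5625,z).round(4)[:2])
```

```text
gold [0.3818 0.2176]
gold shoulder [0.3815 0.2199]
bot base [0.4363 0.1195]
bot collar [0.4353 0.1262]
bot top [0.4355 0.1238]
blackcap [0.4346 0.0466]
black neck [0.4323 0.0508]
```

```bash
python3 -m pendant '[[-0.008,0.006,-0.0805,0,0,0],[0,0,-0.0805,0,0,0],[0,0,-0.0805,0,0,0],[0,0,-0.0805,0,0,0],[0,0,-0.0805,0,0,0],[0,0,-0.0805,0,0,0],[0,0,-0.0805,0,0,0],[0,0,-0.0805,0,0,0],[0,0,-0.0805,0,0,0],[0,0,0,0,0,0]]'
python3 -m pendant '[[0,0,0,0,0,0],[0,0,0,0,0,0],[0,0,0,0,0,0],[0,0,0,0,0,0],[0,0,0,0,0,0],[0,0,0,0,0,0],[0,0,0,0,0,0],[0,0,0,0,0,0],[0,0,0,0,0,0],[0,0,0,0,0,0]]' -1
```

```text
time_s: 6.55
eef_pos: [0.3796, 0.2162, 0.0523]
eef_rot: [-0.002, 0.557, 0.83, -0.002]
wrist_force: [0.2, 0.4, 0.4]
opening: 0.998
grasp_force: 0.0
time_s: 7.8
eef_pos: [0.3821, 0.2168, 0.0549]
eef_rot: [0.0, 0.557, 0.83, 0.001]
wrist_force: [0.3, 1.1, 6.1]
opening: 0.175
grasp_force: 59.0
```

```bash
python3 -m pendant '[[0,0,0.2,0,0,0],[0,0,0.225,0,0,0],[0,0,0.225,0,0,0],[0,0,0.225,0,0,0],[0.034,-0.2,0,0,0,0],[0.034,-0.2,0,0,0,0],[0.034,-0.2,0,0,0,0],[0.034,-0.2,0,0,0,0],[0.034,-0.2,0,0,0,0],[0.034,-0.2,0,0,0,0]]'|head -2
python3 -m pendant '[[0.034,-0.2,0,0,0,0],[0.034,-0.2,0,0,0,0],[0.034,-0.2,0,0,0,0],[0.034,-0.2,0,0,0,0],[0,0,0,0,0,0],[0,0,0,0,0,0],[0,0,0,0,0,0],[0,0,0,0,0,0],[0,0,0,0,0,0],[0,0,0,0,0,0]]'
python3 - <<'E'
from h import *
import pickle
c=wrist();pickle.dump(c,open('w3.pkl','wb'));print(c['tcp'],c['yaw'])
cv2.imwrite('pics/w3.png',cv2.resize(c['color'],(800,600)))
E
```

```text
time_s: 9.05
eef_pos: [0.4218, -0.0246, 0.2289]
time_s: 10.3
eef_pos: [0.4495, -0.1832, 0.2295]
eef_rot: [0.0, 0.557, 0.831, -0.0]
wrist_force: [0.2, 0.3, -0.2]
opening: 0.173
grasp_force: 58.8
[ 0.4495451  -0.18317521  0.22951766] 22.3151955590177
```

View pics/w3.png

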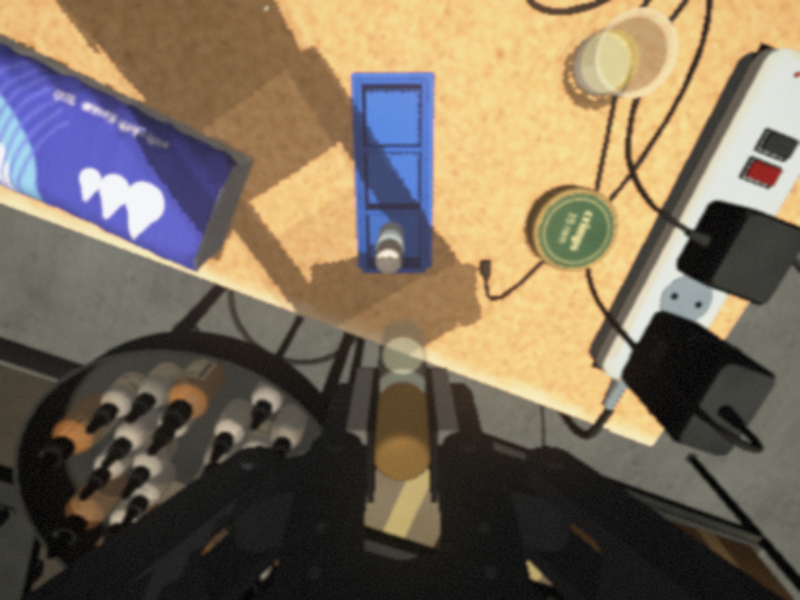

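Rack seen clearly: +40 cell opening (364–422, 87–147), middle cell (365–420, 152–206), silver cap (389,258); the gold atomiser hangs straight in the grip; beaker rim (642,52).

Run:
```python
from h import *
import pickle
W=pickle.load(open('w3.pkl','rb')); f=lambda p,z:plane(W,p[0]/1.5625,p[1]/1.5625,z)[:2].round(4)
for k,p,z in(('c40',(393,117),.037),('c0',(392.5,179),.037),('silver',(389,258),.088),('bk rim',(643,52),.055),('bk base',(603,63),.002)): print(k,f(p,z))
q=np.array([f(c,.037) for c in[(352,73),(434,73),(431,270),(359,270)]]);print(q.mean(0),q,np.linalg.norm(np.diff(q,axis=0),axis=1))
```

```text
c40 [ 0.4116 -0.1057]
c0 [ 0.4254 -0.1409]
silver [ 0.439  -0.1775]
bk rim [ 0.5296 -0.02  ]
bk base [ 0.5276 -0.0211]
[ 0.42605 -0.13975] [[ 0.3792 -0.0919]
 [ 0.4251 -0.073 ]
 [ 0.4728 -0.1877]
 [ 0.4271 -0.2064]] [0.0496389  0.12422311 0.04937793]
```

```bash
python3 -m pendant '[[-0.0625,0.108,0,0,0,0],[-0.0625,0.108,0,0,0,0],[0,0,-0.1175,0,0,0],[0,0,-0.1175,0,0,0],[0,0,-0.1175,0,0,0],[0,0,-0.1175,0,0,0],[0,0,-0.1175,0,0,0],[0,0,-0.1175,0,0,0],[0,0,-0.1175,0,0,0],[0,0,0,0,0,0]]'
python3 -m pendant '[[0,0,0,0,0,0],[0,0,0,0,0,0],[0,0,-0.005,0,0,0],[0,0,-0.005,0,0,0],[0,0,0,0,0,0],[0,0,0,0,0,0],[0,0,0,0,0,0],[0,0,0,0,0,0],[0,0,0,0,0,0],[0,0,0,0,0,0]]'
```

```text
time_s: 11.6
eef_pos: [0.4234, -0.1395, 0.0636]
eef_rot: [-0.002, 0.557, 0.83, -0.0]
wrist_force: [-0.1, 0.3, 0.4]
opening: 0.17
grasp_force: 70.9
time_s: 12.85
eef_pos: [0.4245, -0.1402, 0.0629]
eef_rot: [-0.0, 0.557, 0.83, -0.0]
wrist_force: [0.8, 0.4, 0.1]
opening: 0.172
grasp_force: 71.2
```

```bash
python3 -m pendant '[[0,0,-0.005,0,0,0],[0,0,-0.005,0,0,0],[0,0,0,0,0,0],[0,0,0,0,0,0],[0,0,0,0,0,0],[0,0,0,0,0,0],[0,0,0,0,0,0],[0,0,0,0,0,0],[0,0,0,0,0,0],[0,0,0,0,0,0]]'
python3 -m pendant '[[0,0,0,0,0,0],[0,0,0,0,0,0],[0,0,0,0,0,0],[0,0,0,0,0,0],[0,0,0.07,0,0,0],[0,0,0.1,0,0,0],[0,0,0.13,0,0,0],[0,0,0.13,0,0,0],[0,0,0.13,0,0,0],[0,0,0.13,0,0,0]]' 0.2
python3 -m pendant '[[0.01,0.185,0,0,0,0],[0.01,0.185,0,0,0,0],[0.01,0.185,0,0,0,0],[0.01,0.185,0,0,0,0],[0.01,0.185,0,0,0,0],[0,0,0,0,0,0],[0,0,0,0,0,0],[0,0,0,0,0,0],[0,0,0,0,0,0],[0,0,0,0,0,0]]'
python3 - <<'E'
from h import *
import pickle
c=wrist();pickle.dump(c,open('w4.pkl','wb'));print(c['tcp'],c['yaw'])
cv2.imwrite('pics/w4.png',cv2.resize(c['color'],(800,600)))
E
```

```text
time_s: 14.1
eef_pos: [0.4245, -0.1402, 0.0609]
eef_rot: [-0.0, 0.557, 0.83, 0.0]
wrist_force: [-0.5, 0.4, -0.5]
opening: 0.172
grasp_force: 71.2
time_s: 15.35
eef_pos: [0.4245, -0.1402, 0.2008]
eef_rot: [0.001, 0.557, 0.83, 0.0]
wrist_force: [0.2, 0.2, -1.1]
opening: 0.6
grasp_force: 0.0
time_s: 16.6
eef_pos: [0.4345, 0.0443, 0.1989]
eef_rot: [-0.0, 0.558, 0.83, -0.0]
wrist_force: [-0.3, 0.3, -0.9]
opening: 0.601
grasp_force: 0.0
[0.43450086 0.04426708 0.19886876] 22.229063157159665
```

View pics/w4.png

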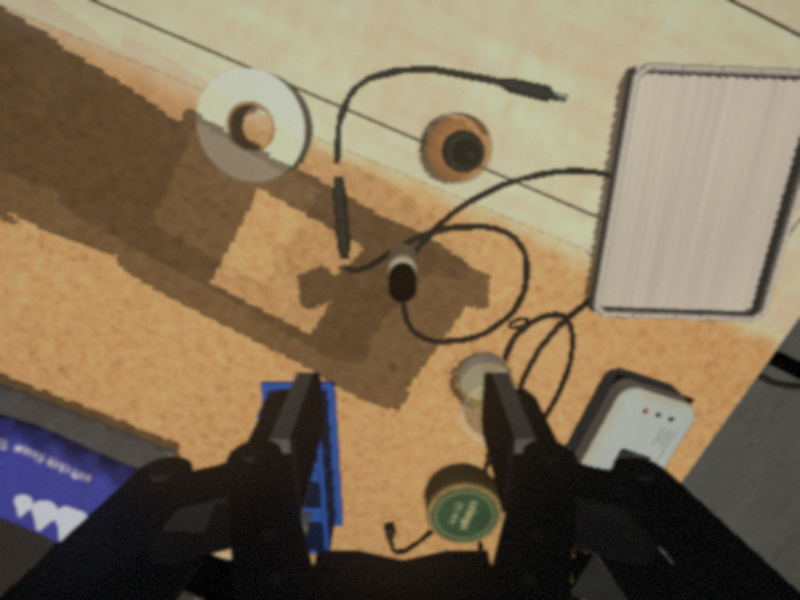

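Black cap top at (402,288), aligned between the fingers; bottle bulb (463,150), tray right.

```bash
python3 -m pendant '[[0,-0.009,-0.08,0,0,0],[0,0,-0.08,0,0,0],[0,0,-0.08,0,0,0],[0,0,-0.08,0,0,0],[0,0,-0.08,0,0,0],[0,0,-0.08,0,0,0],[0,0,-0.08,0,0,0],[0,0,-0.08,0,0,0],[0,0,-0.08,0,0,0],[0,0,0,0,0,0]]'|head -2
python3 -m pendant '[[0,0,0,0,0,0],[0,0,0,0,0,0],[0,0,0,0,0,0],[0,0,0,0,0,0],[0,0,0,0,0,0],[0,0,0,0,0,0],[0,0,0,0,0,0],[0,0,0,0,0,0],[0,0,0,0,0,0],[0,0,0,0,0,0]]' -1
python3 -m pendant '[[0,0,0.15,0,0,0],[0,0,0.2,0,0,0],[0,0,0.2,0,0,0],[0,0,0.2,0,0,0],[-0.025,-0.1455,0,0,0,0],[-0.025,-0.1455,0,0,0,0],[-0.025,-0.1455,0,0,0,0],[-0.025,-0.1455,0,0,0,0],[-0.025,-0.1455,0,0,0,0],[0,0,0,0,0,0]]'
```

```text
time_s: 17.9
eef_pos: [0.4327, 0.0433, 0.053]
time_s: 19.15
eef_pos: [0.4352, 0.0429, 0.0555]
eef_rot: [0.001, 0.557, 0.83, 0.0]
wrist_force: [-0.5, -0.6, 6.3]
opening: 0.168
grasp_force: 59.1
time_s: 20.4
eef_pos: [0.409, -0.1037, 0.2046]
eef_rot: [-0.0, 0.558, 0.83, -0.0]
wrist_force: [0.3, 1.1, -0.4]
opening: 0.174
grasp_force: 58.8
```

```bash
python3 -m pendant '[[0,0,-0.09,0,0,0],[0,0,-0.1,0,0,0],[0,0,-0.1,0,0,0],[0,0,-0.1,0,0,0],[0,0,-0.1,0,0,0],[0,0,-0.1,0,0,0],[0,0,-0.08,0,0,0],[0,0,-0.04,0,0,0],[0,0,-0.005,0,0,0],[0,0,0,0,0,0]]'
python3 -m pendant '[[0,0,0,0,0,0],[0,0,0,0,0,0],[0,0,0,0,0,0],[0,0,0,0,0,0],[0,0,0.07,0,0,0],[0,0,0.1,0,0,0],[0,0,0.13,0,0,0],[0,0,0.13,0,0,0],[0,0,0.13,0,0,0],[0,0,0.13,0,0,0]]' 0.6
python3 -m pendant '[[0.02,0.18,0,0,0,0],[0.02,0.18,0,0,0,0],[0.02,0.18,0,0,0,0],[0.02,0.18,0,0,0,0],[0.02,0.18,0,0,0,0],[0.03,0.215,0,0,0,0],[0,0,0,0,0,0],[0,0,0,0,0,0],[0,0,0,0,0,0],[0,0,0,0,0,0]]'
python3 - <<'E'
from h import *
import pickle
c=wrist();pickle.dump(c,open('w5.pkl','wb'));print(c['tcp'],c['yaw'])
cv2.imwrite('pics/w5.png',cv2.resize(c['color'],(800,600)))
E
```

```text
time_s: 21.65
eef_pos: [0.4096, -0.102, 0.0633]
eef_rot: [-0.0, 0.557, 0.831, -0.0]
wrist_force: [-6.3, 1.3, 16.8]
opening: 0.174
grasp_force: 61.6
time_s: 22.9
eef_pos: [0.4095, -0.1025, 0.2018]
eef_rot: [0.001, 0.557, 0.83, 0.0]
wrist_force: [0.4, -0.1, 0.2]
opening: 0.802
grasp_force: 0.0
time_s: 24.15
eef_pos: [0.4356, 0.1197, 0.2]
eef_rot: [0.0, 0.558, 0.83, -0.0]
wrist_force: [-0.8, -0.4, 0.5]
opening: 0.798
grasp_force: 0.0
[0.43555597 0.11966914 0.20002573] 22.19984557139848
```

View pics/w5.png

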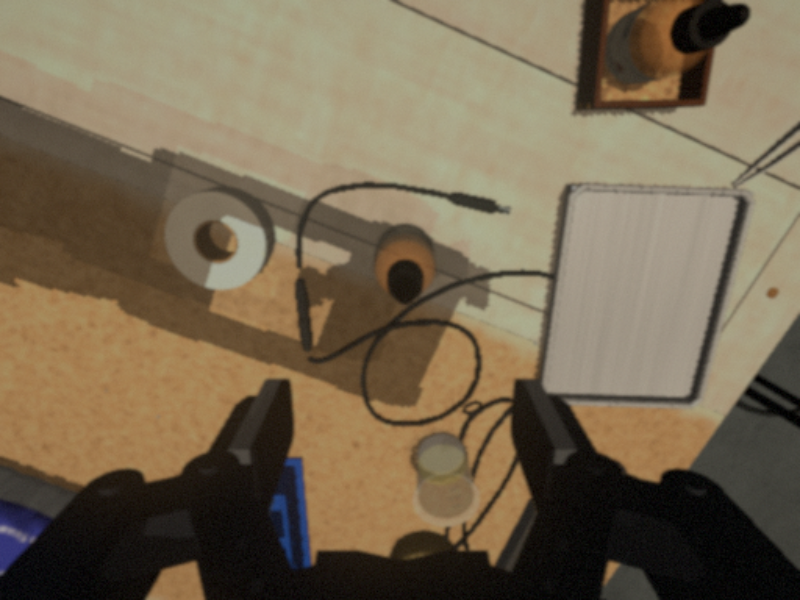

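Bottle centred at column 404, bulb top (405,290).

```bash
python3 - <<'E'
from h import *
import pickle
W=pickle.load(open('w5.pkl','rb')); f=lambda p,z:plane(W,p[0]/1.5625,p[1]/1.5625,z)[:2].round(4)
print(f((405,290),.102),f((404,262),.067),f((404,240),.03), 'tray')
q=np.array([f(c,.018) for c in[(568,187),(750,193),(697,403),(543,400)]]);print(q.mean(0),np.diff(q,axis=0)); print('tw tip',f((737,184),.005))
E
python3 -m pendant '[[0,0,-0.085,0,0,0],[0,0,-0.085,0,0,0],[0,0,-0.085,0,0,0],[0,0,-0.085,0,0,0],[0,0,-0.085,0,0,0],[0,0,-0.085,0,0,0],[0,0,-0.085,0,0,0],[0,0,-0.085,0,0,0],[0,0,-0.085,0,0,0],[0,0,-0.02,0,0,0]]'|head -2
```

```text
[0.435  0.1244] [0.433  0.1285] [0.4316 0.1323] tray
[0.596725 0.149175] [[ 0.1081  0.0401]
 [ 0.0533 -0.1421]
 [-0.1052 -0.0402]]
tw tip [0.6211 0.2437]
time_s: 25.45
eef_pos: [0.4347, 0.1201, 0.042]
```

```bash
python3 -m pendant '[[-0.004,0.012,0,0,0,0],[0,0,0,0,0,0],[0,0,0,0,0,0],[0,0,0,0,0,0],[0,0,0,0,0,0],[0,0,0,0,0,0],[0,0,0,0,0,0],[0,0,0,0,0,0],[0,0,0,0,0,0],[0,0,0,0,0,0]]' -1
python3 -m pendant '[[0,0,0.15,0,0,0],[0,0,0.2,0,0,0],[0,0,0.22,0,0,0],[0,0,0.22,0,0,0],[0.048,0.18,0,0,0,0],[0.048,0.18,0,0,0,0],[0.048,0.18,0,0,0,0],[0.048,0.18,0,0,0,0],[0.048,0.18,0,0,0,0],[0.048,0.18,0,0,0,0]]'
python3 -m pendant '[[0,0,0,0,0,0],[0,0,0,0,0,0],[0,0,0,0,0,0],[0,0,0,0,0,0],[0,0,0,0,0,0],[0,0,0,0,0,0],[0,0,0,0,0,0],[0,0,0,0,0,0],[0,0,0,0,0,0],[0,0,0,0,0,0]]'
python3 - <<'E'
from h import *
import pickle
c=wrist();pickle.dump(c,open('w6.pkl','wb'));print(c['tcp'],c['yaw'])
cv2.imwrite('pics/w6.png',cv2.resize(c['color'],(800,600)))
E
```

```text
time_s: 26.7
eef_pos: [0.4354, 0.123, 0.0437]
eef_rot: [0.001, 0.557, 0.83, 0.0]
wrist_force: [-0.5, -0.0, 5.9]
opening: 0.435
grasp_force: 60.1
time_s: 27.95
eef_pos: [0.4922, 0.34, 0.2005]
eef_rot: [-0.0, 0.557, 0.831, -0.0]
wrist_force: [0.7, -0.2, -0.7]
opening: 0.437
grasp_force: 60.4
time_s: 29.2
eef_pos: [0.4923, 0.3389, 0.2009]
eef_rot: [-0.0, 0.557, 0.83, -0.0]
wrist_force: [0.0, 0.5, -1.4]
opening: 0.438
grasp_force: 60.4
[0.49226124 0.33892502 0.20086637] 22.29429233813353
```

View pics/w6.png

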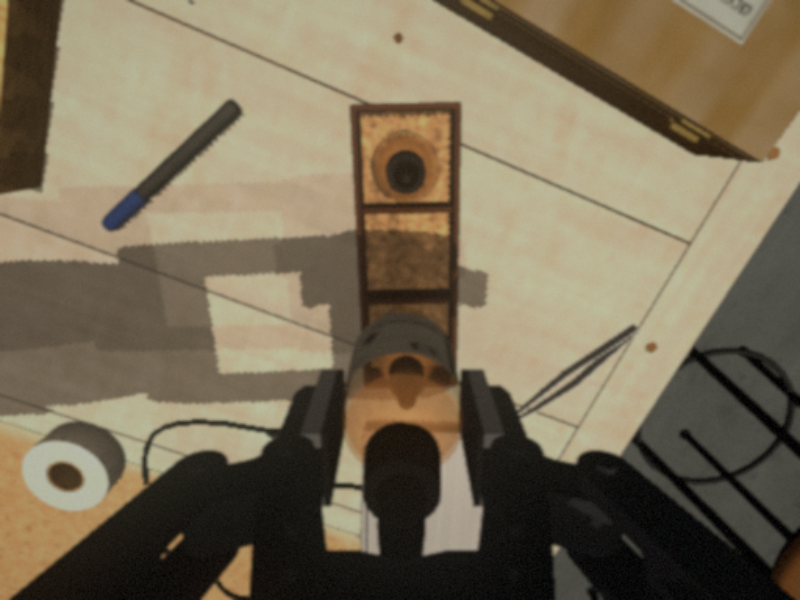

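Middle compartment opening runs rows 210–291, columns 365–453; bottle held straight above; left bottle upright at (405,168).

Run:
```python
from h import *
import pickle
W=pickle.load(open('w6.pkl','rb')); f=lambda p,z:plane(W,p[0]/1.5625,p[1]/1.5625,z)[:2].round(4)
q=np.array([f(c,.033) for c in[(363,206),(454,206),(452,294),(367,295)]]);print(q.mean(0),q)
print('outer +y end',f((351,105),.033),f((461,103),.033),'tw',f((634,328),.008),f((522,412),.008))
```

```text
[0.4938 0.3464] [[0.457  0.3621]
 [0.5082 0.3831]
 [0.5302 0.3309]
 [0.4798 0.3095]]
outer +y end [0.4302 0.4133] [0.4878 0.438 ] tw [0.6669 0.3498] [0.6241 0.2574]
```

```bash
python3 -m pendant '[[0.006,0.013,-0.05,0,0,0],[0,0,-0.09,0,0,0],[0,0,-0.09,0,0,0],[0,0,-0.09,0,0,0],[0,0,-0.09,0,0,0],[0,0,-0.09,0,0,0],[0,0,-0.09,0,0,0],[0,0,-0.08,0,0,0],[0,0,-0.06,0,0,0],[0,0,-0.01,0,0,0]]'
python3 -m pendant '[[0,0,-0.003,0,0,0],[0,0,0,0,0,0],[0,0,0,0,0,0],[0,0,0,0,0,0],[0,0,0,0,0,0],[0,0,0,0,0,0],[0,0,0,0,0,0],[0,0,0,0,0,0],[0,0,0,0,0,0],[0,0,0,0,0,0]]'
```

```text
time_s: 30.5
eef_pos: [0.493, 0.3413, 0.0519]
eef_rot: [-0.0, 0.557, 0.83, -0.001]
wrist_force: [0.0, -0.0, -0.7]
opening: 0.433
grasp_force: 60.5
time_s: 31.75
eef_pos: [0.4935, 0.3415, 0.0523]
eef_rot: [-0.0, 0.557, 0.83, -0.0]
wrist_force: [-0.2, 0.7, -1.0]
opening: 0.43
grasp_force: 60.5
```

```bash
python3 -m pendant '[[0,0,-0.005,0,0,0],[0,0,0,0,0,0],[0,0,0,0,0,0],[0,0,0,0,0,0],[0,0,0,0,0,0],[0,0,0,0,0,0],[0,0,0,0,0,0],[0,0,0,0,0,0],[0,0,0,0,0,0],[0,0,0,0,0,0]]' | tail -3
python3 -m pendant '[[0,0,0,0,0,0],[0,0,0,0,0,0],[0,0,0,0,0,0],[0,0,0,0,0,0],[0,0,0.07,0,0,0],[0,0,0.1,0,0,0],[0,0,0.14,0,0,0],[0,0,0.15,0,0,0],[0,0,0.15,0,0,0],[0,0,0.15,0,0,0]]' 0.5
python3 -m pendant '[[0.15,-0.045,0,0,0,0],[0.15,-0.045,0,0,0,0],[0.15,-0.045,0,0,0,0],[0.15,-0.045,0,0,0,0],[0.155,-0.045,0,0,0,0],[0,0,0,0,0,0],[0,0,0,0,0,0],[0,0,0,0,0,0],[0,0,0,0,0,0],[0,0,0,0,0,0]]'|head -2
python3 - <<'E'
from h import *
import pickle
c=wrist();pickle.dump(c,open('w7.pkl','wb'));print(c['tcp'],c['yaw'])
cv2.imwrite('pics/w7.png',cv2.resize(c['color'],(800,600)))
E
```

```text
wrist_force: [-1.3, -0.8, 5.6]
opening: 0.435
grasp_force: 61.1
time_s: 34.25
eef_pos: [0.4938, 0.3417, 0.2064]
eef_rot: [0.001, 0.557, 0.83, 0.001]
wrist_force: [-0.7, -0.0, 0.4]
opening: 0.75
grasp_force: 0.0
time_s: 35.5
eef_pos: [0.6441, 0.2969, 0.2035]
[0.64412105 0.29685694 0.2035172 ] 22.32453413040577
```

View pics/w7.png

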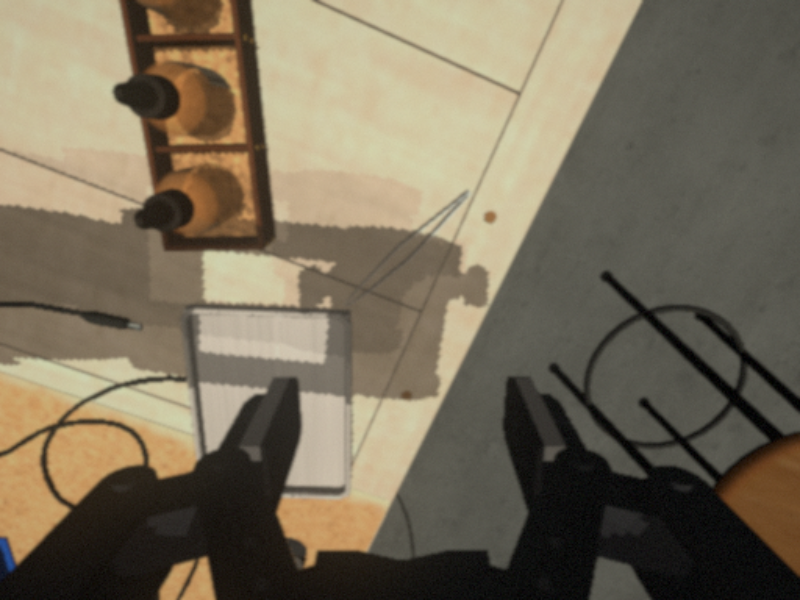

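Tweezers run from (352,299) to (468,191): at about 45° to the tool, so the tool must turn for the grasp. The bottle stands upright in the carrier's middle.

Run:
```python
from h import *
import pickle
W=pickle.load(open('w7.pkl','rb')); f=lambda p,z:plane(W,p[0]/1.5625,p[1]/1.5625,z)[:2].round(4)
a,b=f((352,300),.005),f((467,191),.005);print(a,b,(a+b)/2,np.linalg.norm(a-b),np.degrees(np.arctan2(*(b-a)[::-1])))
q=np.array([f(c,.018) for c in[(187,308),(350,311),(348,493),(205,490)]]);print(q.mean(0)); print('mid bottle',f((218,100),.045),f((150,98),.1))
```

```text
[0.6251 0.2491] [0.6688 0.35  ] [0.64695 0.29955] 0.10995680970271916 66.5824632217273
[0.5998 0.1531]
mid bottle [0.5142 0.3458] [0.5042 0.3403]
```

```bash
python3 -m pendant '[[0.007,0,-0.1,0,0,-0.102],[0,0,-0.1,0,0,-0.102],[0,0,-0.1,0,0,-0.102],[0,0,-0.1,0,0,-0.102],[0,0,-0.1,0,0,-0.102],[0,0,-0.1,0,0,0],[0,0,-0.1,0,0,0],[0,0,-0.1,0,0,0],[0,0,-0.1,0,0,0],[0,0,-0.04,0,0,0]]' 0
python3 -m pendant '[[0,0,-0.01,0,0,0],[0,0,-0.015,0,0,0],[0,0,0,0,0,0],[0,0,0,0,0,0],[0,0,0,0,0,0],[0,0,0,0,0,0],[0,0,0,0,0,0],[0,0,0,0,0,0],[0,0,0,0,0,0],[0,0,0,0,0,0]]'
```

```text
time_s: 36.8
eef_pos: [0.6448, 0.2962, 0.013]
eef_rot: [-0.0, 0.837, 0.548, -0.001]
wrist_force: [0.2, -0.4, 0.4]
opening: 0.504
grasp_force: 0.0
time_s: 38.05
eef_pos: [0.6459, 0.2965, 0.0102]
eef_rot: [-0.0, 0.837, 0.547, -0.0]
wrist_force: [-0.1, 0.1, 0.6]
opening: 0.498
grasp_force: 0.0
```

```bash
python3 -m pendant '[[0,0,0,0,0,0],[0,0,0,0,0,0],[0,0,0,0,0,0],[0,0,0,0,0,0],[0,0,0,0,0,0],[0,0,0,0,0,0],[0,0,0,0,0,0],[0,0,0,0,0,0],[0,0,0,0,0,0],[0,0,0,0,0,0]]' -1
python3 -m pendant '[[0,0,0.05,0,0,0],[0,0,0.1,0,0,0],[0,0,0.1,0,0,0],[0,0,0.1,0,0,0],[0,0,0.1,0,0,0],[0,0,0.1,0,0,0],[0,0,0.1,0,0,0],[0,0,0,0,0,0],[0,0,0,0,0,0],[0,0,0,0,0,0]]'
python3 - <<'E'
from h import *
import pickle
c=wrist();pickle.dump(c,open('w8.pkl','wb'));print(c['tcp'],c['yaw'])
cv2.imwrite('pics/w8.png',cv2.resize(c['color'],(800,600)))
E
```

```text
time_s: 39.3
eef_pos: [0.6461, 0.2966, 0.0105]
eef_rot: [0.0, 0.837, 0.547, 0.0]
wrist_force: [1.0, -0.3, 3.5]
opening: 0.117
grasp_force: 59.0
time_s: 40.55
eef_pos: [0.6451, 0.2962, 0.1388]
eef_rot: [-0.0, 0.837, 0.547, -0.001]
wrist_force: [0.3, 0.1, -0.2]
opening: 0.118
grasp_force: 58.6
[0.6450983  0.29624709 0.13880462] -23.610884036535982
```

View pics/w8.png

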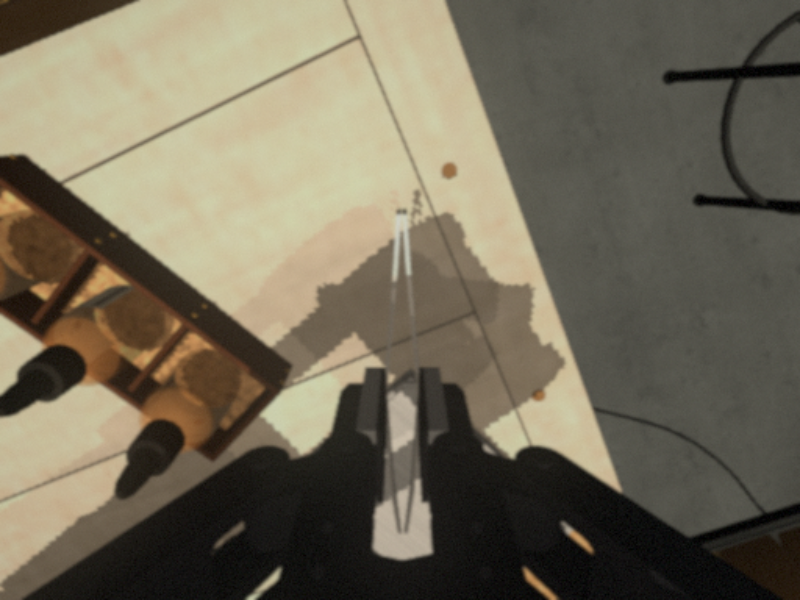

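Tweezers held along the tool, ends at (402,210) and (404,530), level.

Run:
```python
from h import *
import pickle
W=pickle.load(open('w8.pkl','rb')); f=lambda p,z:plane(W,p[0]/1.5625,p[1]/1.5625,z)[:2]
a,b=f((402,210),.1333),f((404,531),.1333);m=(a+b)/2;print(a,b,m-W['tcp'][:2],np.linalg.norm(a-b),np.degrees(np.arctan2(*(a-b)[::-1])))
```

```text
[0.66872793 0.35081681] [0.62341713 0.24532588] [0.00097423 0.00182425] 0.11481029483294923 66.75535456147445
```

```bash
python3 -m pendant '[[-0.028,-0.14,0,0,0,0.098],[-0.028,-0.14,0,0,0,0.098],[-0.028,-0.14,0,0,0,0.098],[-0.028,-0.14,0,0,0,0.098],[-0.028,-0.14,0,0,0,0.098],[0,0,-0.1,0,0,0],[0,0,-0.1,0,0,0],[0,0,-0.1,0,0,0],[0,0,-0.1,0,0,0],[0,0,0,0,0,0]]'
python3 -m pendant '[[0,0,-0.09,0,0,0],[0,0,-0.05,0,0,0],[0,0,-0.03,0,0,0],[0,0,-0.02,0,0,0],[0,0,0,0,0,0],[0,0,0,0,0,0],[0,0,0,0,0,0],[0,0,0,0,0,0],[0,0,0,0,0,0],[0,0,0,0,0,0]]'
```

```text
time_s: 41.85
eef_pos: [0.6159, 0.1568, 0.0573]
eef_rot: [-0.002, 0.57, 0.822, -0.002]
wrist_force: [-0.5, -0.5, -0.4]
opening: 0.119
grasp_force: 58.7
time_s: 43.1
eef_pos: [0.6179, 0.1565, 0.0223]
eef_rot: [-0.0, 0.57, 0.822, -0.0]
wrist_force: [-0.5, -0.1, 0.2]
opening: 0.118
grasp_force: 58.7
```

```bash
python3 -m pendant '[[0,0,-0.006,0,0,0],[0,0,-0.006,0,0,0],[0,0,-0.005,0,0,0],[0,0,-0.005,0,0,0],[0,0,0,0,0,0],[0,0,0,0,0,0],[0,0,0,0,0,0],[0,0,0,0,0,0],[0,0,0,0,0,0],[0,0,0,0,0,0]]'
```

```text
time_s: 44.35
eef_pos: [0.6179, 0.1565, 0.0185]
eef_rot: [-0.0, 0.57, 0.822, -0.0]
wrist_force: [-2.9, -1.0, 5.8]
opening: 0.112
grasp_force: 59.3
```

```bash
python3 -m pendant '[[0,0,0,0,0,0],[0,0,0,0,0,0],[0,0,0,0,0,0],[0,0,0,0,0,0],[0,0,0.04,0,0,0],[0,0,0.08,0,0,0],[0,0,0.12,0,0,0],[0,0,0.15,0,0,0],[0,0,0.15,0,0,0],[0,0,0.15,0,0,0]]' -0.4
python3 -m pendant '[[-0.091,-0.178,0,0,0,0],[-0.091,-0.178,0,0,0,0],[-0.091,-0.178,0,0,0,0],[-0.091,-0.178,0,0,0,0],[-0.091,-0.178,0,0,0,0],[0,0,0,0,0,0],[0,0,0,0,0,0],[0,0,0,0,0,0],[0,0,0,0,0,0],[0,0,0,0,0,0]]' 0.7
python3 - <<'E'
from h import *
import pickle
c=wrist();pickle.dump(c,open('w9.pkl','wb'));print(c['tcp'],c['yaw'])
im=c['color'].copy()
# predicted rim / base outline of the beaker at (.527,-.022)
for z,r,col in((.055,.023,(0,0,255)),(.0,.02,(255,0,0))):
    p=[proj(c,(.527+r*np.cos(a),-.022+r*np.sin(a),z)) for a in np.linspace(0,6.28,60)]
    im=cv2.polylines(cv2.resize(im,(1024,768)) if im.shape[1]==512 else im,[np.int32(np.array(p)*2)],True,col,1)
w=im[200:700,200:900]; t=cv2.resize(get('top')['color'][120:245,140:380],(800,417),interpolation=cv2.INTER_CUBIC)
cv2.imwrite('pics/w9.png',np.vstack([cv2.resize(w[:260],(700,260)),cv2.resize(t,(700,340))]))
E
```

```text
time_s: 45.6
eef_pos: [0.6182, 0.1565, 0.1585]
eef_rot: [0.001, 0.57, 0.822, 0.001]
wrist_force: [0.4, 0.6, 0.2]
opening: 0.3
grasp_force: 0.0
time_s: 46.85
eef_pos: [0.527, -0.021, 0.1558]
eef_rot: [-0.0, 0.57, 0.822, -0.0]
wrist_force: [-0.4, 0.1, -0.4]
opening: 0.852
grasp_force: 0.0
[ 0.52697171 -0.02095088  0.15576736] 20.542660822571406
```

View pics/w9.png

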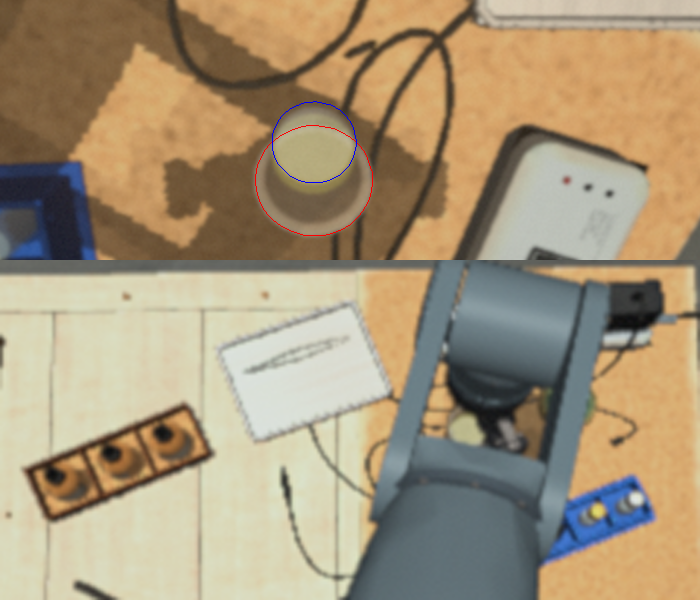

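Predicted beaker outlines fit the picture; tweezers lie along the tray, bottle and atomisers in place. Gripping the beaker.

```bash
python3 -m pendant '[[0,-0.005,-0.08,0,0,0],[0,0,-0.08,0,0,0],[0,0,-0.08,0,0,0],[0,0,-0.08,0,0,0],[0,0,-0.08,0,0,0],[0,0,-0.08,0,0,0],[0,0,-0.08,0,0,0],[0,0,-0.07,0,0,0],[0,0,-0.03,0,0,0],[0,0,-0.008,0,0,0]]'
python3 -m pendant '[[0,0,0,0,0,0],[0,0,0,0,0,0],[0,0,0,0,0,0],[0,0,0,0,0,0],[0,0,0,0,0,0],[0,0,0,0,0,0],[0,0,0,0,0,0],[0,0,0,0,0,0],[0,0,0,0,0,0],[0,0,0,0,0,0]]' -1
```

```text
time_s: 48.2
eef_pos: [0.5268, -0.0225, 0.0219]
eef_rot: [-0.0, 0.57, 0.822, -0.0]
wrist_force: [-0.4, 0.4, 0.0]
opening: 0.853
grasp_force: 0.0
time_s: 49.45
eef_pos: [0.5274, -0.0227, 0.0232]
eef_rot: [0.001, 0.57, 0.822, 0.0]
wrist_force: [-0.9, -0.5, 6.3]
opening: 0.494
grasp_force: 57.1
```

```bash
python3 -m pendant '[[0,0,0.06,0,0,0],[0,0,0.15,0,0,0],[0,0,0.15,0,0,0],[0,0,0.14,0,0,0],[0.036,0.136,0,0,0,0],[0.036,0.136,0,0,0,0],[0.036,0.136,0,0,0,0],[0.036,0.136,0,0,0,0],[0.036,0.136,0,0,0,0],[0.036,0.136,0,0,0,0]]'
python3 -m pendant '[[0,0,0,0,0,0],[0,0,0,0,0,0],[0,0,-0.08,0,0,0],[0,0,-0.09,0,0,0],[0,0,-0.09,0,0,0],[0,0,-0.09,0,0,0],[0,0,-0.06,0,0,0],[0,0,-0.03,0,0,0],[0,0,-0.01,0,0,0],[0,0,0,0,0,0]]'
```

```text
time_s: 50.7
eef_pos: [0.5704, 0.1417, 0.1231]
eef_rot: [0.0, 0.57, 0.822, 0.0]
wrist_force: [0.4, 0.4, 0.2]
opening: 0.491
grasp_force: 59.1
time_s: 51.95
eef_pos: [0.5705, 0.1408, 0.0327]
eef_rot: [0.0, 0.57, 0.822, 0.0]
wrist_force: [-0.5, -0.4, -0.7]
opening: 0.492
grasp_force: 59.1
```

```bash
python3 -m pendant '[[0,0,-0.003,0,0,0],[0,0,-0.003,0,0,0],[0,0,-0.002,0,0,0],[0,0,0,0,0,0],[0,0,0,0,0,0],[0,0,0,0,0,0],[0,0,0,0,0,0],[0,0,0,0,0,0],[0,0,0,0,0,0],[0,0,0,0,0,0]]'
python3 -m pendant '[[0,0,0,0,0,0],[0,0,0,0,0,0],[0,0,0,0,0,0],[0,0,0,0,0,0],[0,0,0,0,0,0],[0,0,0,0,0,0],[0,0,0,0,0,0],[0,0,0,0,0,0],[0,0,0,0,0,0],[0,0,0,0,0,0]]' 0.4
python3 -m pendant '[[0,0,0.05,0,0,0],[0,0,0.1,0,0,0],[0,0,0.15,0,0,0],[0,0,0.15,0,0,0],[0,0,0.15,0,0,0],[0,0,0.15,0,0,0],[0,0,0.15,0,0,0],[0,0,0.15,0,0,0],[0,0,0,0,0,0],[0,0,0,0,0,0]]'
python3 - <<'E'
from h import *
import pickle
c=wrist();im=c['color'];W=c;print(c['tcp'])
# gold/yellowish blob check of the atomisers + tray area statistics, from the top view
t=get('top');hsv=cv2.cvtColor(t['color'],cv2.COLOR_BGR2HSV)
for n,p in(('rack c0 gold',(.4245,-.140,.088)),('rack c40 black',(.4095,-.103,.088)),('carrier mid bulb',(.4935,.3415,.1)),('beaker',(.5705,.1405,.03))):
    for cn,C in(('top',t),('wrist',c)):
        u,v=map(int,np.round(proj(C,p)));print(n,cn,(u,v),C['color'][v-1:v+2,u-1:u+2].mean((0,1)).round() if 0<v<383 and 0<u<511 else None)
E
```

```text
time_s: 53.2
eef_pos: [0.5704, 0.1406, 0.0312]
eef_rot: [0.0, 0.57, 0.822, 0.0]
wrist_force: [-1.8, -1.3, 6.0]
opening: 0.492
grasp_force: 57.7
time_s: 54.45
eef_pos: [0.5701, 0.1407, 0.0307]
eef_rot: [0.0, 0.57, 0.822, 0.0]
wrist_force: [-0.6, 0.1, -0.3]
opening: 0.701
grasp_force: 0.0
time_s: 55.7
eef_pos: [0.5697, 0.1407, 0.2408]
eef_rot: [0.0, 0.57, 0.822, 0.0]
wrist_force: [0.0, 0.4, -0.3]
opening: 0.701
grasp_force: 0.0
[0.56972921 0.14069668 0.24084296]
rack c0 gold top (344, 212) [109. 208. 218.]
rack c0 gold wrist (55, 348) [11. 15. 19.]
rack c40 black top (331, 218) [45. 38. 36.]
rack c40 black wrist (46, 320) [21. 25. 31.]
carrier mid bulb top (175, 190) [43. 61. 76.]
carrier mid bulb wrist (256, -124) None
beaker top (246, 168) [73. 76. 73.]
beaker wrist (258, 157) [120. 154. 157.]
```

Run:
```python
from h import *
for n,p,k in(('top',(.4095,-.103,.07),6),('scene',(.4095,-.103,.07),7),('scene',(.5705,.1405,.03),8)):
    c=get(n);u,v=map(int,np.round(proj(c,p)));print(n,u,v);print(cv2.cvtColor(c['color'],cv2.COLOR_BGR2GRAY)[v-k:v+k+1,u-k:u+k+1])
```

```text
top 330 218
[[168 146 137 119 100  94  99  95  74  82 102 108 109]
 [133 117 106 101  96  84  84  85  65  67 102 113 116]
 [108  97  91  82  85  91 102 102  78  64  91 108 113]
 [ 99  89  89  89 100 107 103  98  82  60  72 105 111]
 [ 90 101 110 111 104  97  79  68  71  57  61  92 103]
 [107 113 118 115  84  60  46  40  46  43  45  69  98]
 [115 117 117 109  67  36  30  31  37  48  56  59  91]
 [115 112 113  93  54  30  32  34  44  66  78  58  72]
 [110 106 111 104  67  38  35  38  59  89 101  74  61]
 [103  99 104 115  94  63  56  54  77 106 112  92  60]
 [101  99  97 109 107  86  78  74  93 111 116 106  74]
 [104 104  97  97  93  88  86  90 107 115 116 107  94]
 [ 94 104 104 103  94  91 101 107 114 113 110 101 102]]
scene 334 171
[[168 171 173 172 143  78  36  47  67  71  73  70  63  64  66]
 [167 169 175 164 122  63  25  30  47  59  65  67  66  69  62]
 [170 169 167 141  83  35  17  19  17  24  36  60  86  99  85]
 [168 171 155 117  72  21  12  15  20  13  27  79 117 125 113]
 [170 175 151 101  66  25   2  10   9   9  43 117 142 121 105]
 [173 173 141  75  49  28   8  13   0  12  
[... 1109 characters left out ...]
109 120 126 126 126 126 126 128 127 126 124 118 106  91  85]
 [ 87 102 118 125 126 126 126 125 124 123 125 125 126 123 112  95  85]
 [ 91 110 120 121 123 130 133 133 134 132 132 128 123 120 117  99  86]
 [ 96 111 120 126 135 146 157 163 162 161 157 148 136 126 120 103  86]
 [ 91 109 132 152 162 163 163 163 163 164 164 163 162 151 124  99  85]
 [ 85 112 150 164 166 164 163 163 162 163 162 163 162 159 136 100  85]
 [111 113 145 156 160 162 164 163 163 164 160 158 153 144 131 110  87]
 [153 113 126 135 143 152 155 154 156 156 150 143 137 130 127 110  86]
 [168 122 119 122 123 125 124 125 128 132 131 130 129 130 121  99  83]
 [183 145 111 115 121 121 122 123 128 131 130 131 130 125 109  86  83]]
```

Black cap stands upright in its cell, and the beaker stands in the tray; everything is in place.

```bash
python3 -c "
from bench import ctrl
print(ctrl.hand_in())"
```

```text
the job is handed in; nothing more can be done
None
```

I handed the job in at about 56 s of simulated time, with no result returned: the bottle is in the carrier, both atomisers are in the rack, and the beaker and tweezers are in the tray; the camera checks showed each item in place.

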